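Find the boxed bearing that has come loose

ROBOT

A 7-joint arm with a two-finger parallel gripper is mounted at the origin on the work surface. World frame = base frame: x ahead of the robot, y to its left, z up, the work surface at z = 0. Lengths are in m, angles in rad, forces in N, time in s.
With the tool pointing down it reaches from about 0.4 to 0.85 m from the base axis. Payload 10.4 kg.
Tool frame: the origin (TCP) lies on the centre line of the jaws, within the pads' length; the fingertips stand 8 mm ahead of it and the grasp point (between the pads) lies 11 mm behind it; x points along the fingers, y is the direction in which the jaws open and shut, and the axes are right-handed (so a half turn about x gives the same grasp; the last joint's range is limited). The gripper opens to 87 mm and grips with 3 to 60 N. Pads are 19 mm wide; open, the fingers measure 117 mm over their backs; the gripper's body (75 mm by 190 mm) begins 51 mm behind the grasp point.
Start: joints at [-1.191, 0.332, -0.065, 1.46, 0.022, 1.35, -0.088], TCP at [0.245, 0.575, 0.231] pointing down, gripper open.
Joint ranges: [-2.6, 2.6], [-0.5, 2.12], [-1.47, 1.34], [0.16, 2.42], [-1.27, 4.41], [0.06, 2.06], [-2.6, 2.6]. Speed limits (rad/s): [2.22, 2.22, 2.79, 2.79, 3.14, 3.14, 3.14].

INTERFACE

Orientations are given as a unit quaternion [w, x, y, z].
In Python, from plant import bot gives the robot as it stands.
- The arm moves only by the tool move_arm, never from a script. Its argument "motion" is a list of rows, each a list of 2 entries, a list of its own where there are three numbers: the shift along the tool's x, y, z as a fraction of full scale, then the turn about the tool's x as a fraction of full scale. A call has 1 to 12 rows; each row shifts and turns the commanded pose from where the row before left it, along the tool's axes as they then stand; what a row does not reach is not made up. Full scale, the value 1, is 0.02 m for a shift and 6 degrees for a turn. A row lasts 1/12 s, in which the tool goes at most 41.7 mm and 7.16 degrees, less where a joint would pass 70% of its speed; a pose out of reach is approached as far as the arm can. A call with a number of a shift or a turn outside -1 to 1 is refused whole. A call with a gripper value outside its range is refused whole. "claw" is the opening in per cent of the stroke, from 0 (shut) to 100 (fully open), set as the call begins (left out, the last holds). The fingers move at their own pace and stop on an object; "squeeze" is the grip in N (left out, the last holds). Time passes only in rows, so rows that do not move let the fingers close. It gives the time, the measured TCP pose, the force and the opening at its end, in the units of the state.
- bot.observe(): the state, without advancing time (a new reading comes with each control period).
- bot.read_camera(name): name is "scene" or "side" or "wrist"; returns the picture (480x640x3 uint8, red, green, blue); there is no depth.
- bot.get_calibration(name): a dict with "intrinsics" (3x3 intrinsics, pixels), "dist" ([k1, k2, p1, p2, k3] as OpenCV has them; the pictures are not rectified), "extrinsics" (4x4, takes a point from world to camera coordinates). Camera axes: x right, y up, looking along -z (the intrinsics and any distortion apply to the point x, -y, -z); pixel columns grow to the right and rows downward; lengths in m; the calibration is good to about 2 mm. A picture is of the moment at which its call begins: read the wrist's pose just before it. get_calibration takes no time and is no camera call; for the wrist camera it gives the pose at the moment of the call.
- bot.close_job(): hands the job in, once; it reports no verdict.
Trained networks look in the newest picture that a camera, given by its name, has taken for a name from the list of things; names that differ only in an ending like _2 or _b are one class to them, and where a whole thing is asked for, a point or a joint stands for the part that bears it (a point fixed in the world has none). Each returns a list of dicts, best first, with "conf" (0 to 1); they miss things now and then, are a little off and sometimes report something else, mostly with a low value. They report only what shows in the picture. A call takes as long as a camera call.
- bot.boxes_of(label, camera): "uv" ([column, row] in pixels, amid what is visible of it).
- bot.outline_of(label, camera): "region" (480x640 bool, what is visible of it) and "uv" ([column, row] in pixels, amid what is visible of it).
- bot.spot_point(label, camera): "uv" ([column, row] in pixels: a listed point, or the origin of a listed thing).
The state is a dict: "time_s": time; "qpos": joint angles; "qvel": joint speeds; "joint_torque": joint torques, N m; "ee_pos": TCP position; "ee_rot": TCP orientation; "force": force on the tool from outside, world axes, zero at the start; "ft_torque": the same for the moment, N m; "gripper_width": opening from 0.0 (shut) to 1.0 (fully open).
Only numpy, scipy, OpenCV 4.12 (cv2) and the standard library are available. Lean on these libraries where they do the work, as an engineer would, in place of code of your own. Each camera call takes 0.05 s, during which the arm holds its last target.

TASK

One of the two long clear-lidded bearing boxes holds a bearing that has come loose; the other's is fixed. Lift a box and tip it well end-down (35 degrees or so) to feel or see whether its bearing slides. Then put the box with the loose bearing in the round steel dish, its bearing left slid towards one end so the fault shows, and the other box in the plywood tray, both set down flat, lid up, not dropped.

Things in the scene. Friction and masses are not known exactly. Their poses are not given: they have to be found in the camera images.
- box_a: One of two long bearing boxes: sealed box 110 mm long (its x), 44 wide (y), 42 high, about 300 g, lying flat; origin: centre of its underside, z up. Black base and end caps, rigid clear top and sides; grip across the 44 mm at mid-length. In it a steel bearing, 26 mm diameter, 36 long, 200 g, starts at mid-length: loose in exactly one of the two boxes (either), fixed in the other.
- box_b: Twin of box_a: same size, origin and axes. A loose bearing slides along x once its box is tipped over 15 degrees (at 30 or more it reaches the low end, 31 mm from the middle, in under 0.5 s) and stays there when level again: seen through the lid, or felt as 0.06 N m about the box's y. A fixed one never shifts. Box weights differ by up to 60 g, which tells nothing.
- tray: Plywood tray for good boxes, fixed, rectangular: outside 200 mm (its x) by 150 mm (its y), 22 mm high, walls and floor 6 mm thick, open at the top; origin at the centre of its underside.
- dish: Round steel dish for faulty boxes, fixed: 180 mm across at its rim, 166 mm clear across inside at its floor, 22 mm high, floor 5 mm thick; origin at the centre of its underside.
- box_a_core (a joint): Where the bearing in box_a lies along the box's x, in metres from mid-length: 0 at the start, plus or minus 0.031 at the ends. It is not driven; it slides only if loose.
- box_b_core (a joint): The same for the bearing in box_b.

How it is judged:
On the way:
1. one of the two long boxes is held clear of the table and tipped end-down by more than about 24 degrees (((height (world z) of box_a above 0.06 m and angle between box_a's own x axis and vertical below 1.15 rad and contact force between box_a and the fingers above 0.5 N) or (height (world z) of box_b above 0.06 m and angle between box_b's own x axis and vertical below 1.15 rad and contact force between box_b and the fingers above 0.5 N) or (height (world z) of box_a above 0.06 m and angle between box_a's own x axis and vertical above 1.99 rad and contact force between box_a and the fingers above 0.5 N) or (height (world z) of box_b above 0.06 m and angle between box_b's own x axis and vertical above 1.99 rad and contact force between box_b and the fingers above 0.5 N))), for 0.2 s.
At the end, for the whole second after the job is handed in: The box with the loose bearing lies flat on the floor of the round dish with its bearing more than 12 mm from mid-length, the box with the fixed bearing flat on the floor of the plywood tray, both lid up within 10 degrees and at rest (angle between each of box_a, box_b's own z axis and vertical below 0.17 rad and linear speed of each of box_a, box_b below 0.03 m/s and ((x of box_a in the frame of tray between -0.085 and 0.085 m and y of box_a in the frame of tray between -0.06 and 0.06 m and z of box_a in the frame of tray between 0 and 0.012 m and horizontal distance between box_b and dish below 0.06 m and z of box_b in the frame of dish between 0 and 0.011 m and (value of joint box_b_core above 0.012 m or value of joint box_b_core below -0.012 m)) or (x of box_b in the frame of tray between -0.085 and 0.085 m and y of box_b in the frame of tray between -0.06 and 0.06 m and z of box_b in the frame of tray between 0 and 0.012 m and horizontal distance between box_a and dish below 0.06 m and z of box_a in the frame of dish between 0 and 0.011 m and (value of joint box_a_core above 0.012 m or value of joint box_a_core below -0.012 m)))); the robot touches nothing.
It fails at once if a long box is dropped (falls by more than about 30 mm) ((linear speed of box_a above 0.8 m/s and not (contact force between box_a and the fingers above 0.2 N)) or (linear speed of box_b above 0.8 m/s and not (contact force between box_b and the fingers above 0.2 N))).
It also fails if it takes over 69 s, if anything falls off the work surface, if the arm or the gripper's body presses on something with over 40 N, if the wrist force passes 120 N, or if a joint passes its speed limit or range.

## Working session

There is one attempt and no reset: what is moved stays moved. The work goes in short steps, Python scripts to look and compute and a tool call to move; the robot and the scene stay as the last step left them, time stands still between calls to the robot, and variables do not carry over. Pictures are saved under pics/ and viewed, and the job is handed in when it is done.

Besides the shell and the picture viewer there is one more tool, called after "Emit:" as name(argument=value, ...) on one line, values as JSON. move_arm: Moves the arm, as the interface text tells. Its arguments: {"type":"object","properties":{"motion":{"type":"array"},"claw":{"type":"number"},"squeeze":{"type":"number"}},"required":["motion"]}

```bash
ls; mkdir -p pics; python3 - <<'E'
from plant import bot
import cv2
o=bot.observe()
print({k:(v if not hasattr(v,'round') else v) for k,v in o.items()})
for c in ['scene','side','wrist']:
    im=bot.read_camera(c); cv2.imwrite(f'pics/{c}0.png',im[:,:,::-1])
    k=bot.get_calibration(c); print(c,k)
E
```

```text
pics
{'time_s': 0.0, 'qpos': array([-1.19060654,  0.33287156, -0.06468433,  1.4609534 ,  0.02162204,
        1.34990433, -0.08852129]), 'qvel': array([ 0.00062013, -0.00032637, -0.00096331, -0.00060958, -0.00110477,
       -0.00176903,  0.0002774 ]), 'joint_torque': array([-3.41589130e-04, -6.23265839e+01,  2.41015165e-02, -3.89890337e+01,
       -6.15925225e-02,  4.01121285e-02,  1.61780008e-04]), 'ee_pos': array([0.2448623 , 0.5746206 , 0.22974833]), 'ee_rot': array([ 0.69274518,  0.14094578,  0.69288323, -0.14195503]), 'force': array([-0.8189951 , -0.96215349, -0.04344701]), 'ft_torque': array([-0.01936823, -0.02095153,  0.03239304]), 'gripper_width': 1.0036096413268387}
scene {'intrinsics': array([[442.72163297,   0.        , 317.47199248],
       [  0.        , 442.72163297, 238.76306676],
       [  0.        ,   0.        ,   1.        ]]), 'dist': array([-0.0760891,  0.       ,  0.       ,  0.       ,  0.       ]), 'extrinsics': array([[ 0.34421826,  0.93888212,  0.0037612 , -0.18834195],
       [-0.74456405,  0.27053148,  0.61027624,  0.36314616],
       [ 0.57195993, -0.2128
[... 430 characters left out ...]
     [ 0.43559854,  0.52276253,  0.73278459, -0.25489812],
       [-0.4452704 , -0.58236117,  0.6801395 , -0.63521247],
       [ 0.        ,  0.        ,  0.        ,  1.        ]])}
wrist {'intrinsics': array([[411.50805674,   0.        , 314.68679671],
       [  0.        , 411.50805674, 246.31448432],
       [  0.        ,   0.        ,   1.        ]]), 'dist': array([-0.01923094,  0.        ,  0.        ,  0.        ,  0.        ]), 'extrinsics': array([[ 0.39211924,  0.91991355, -0.00124934, -0.62402168],
       [-0.8876578 ,  0.37801283, -0.26300177,  0.0329269 ],
       [-0.24146662,  0.10423704,  0.96479454, -0.39046167],
       [ 0.        ,  0.        ,  0.        ,  1.        ]])}
```

View pics/scene0.png

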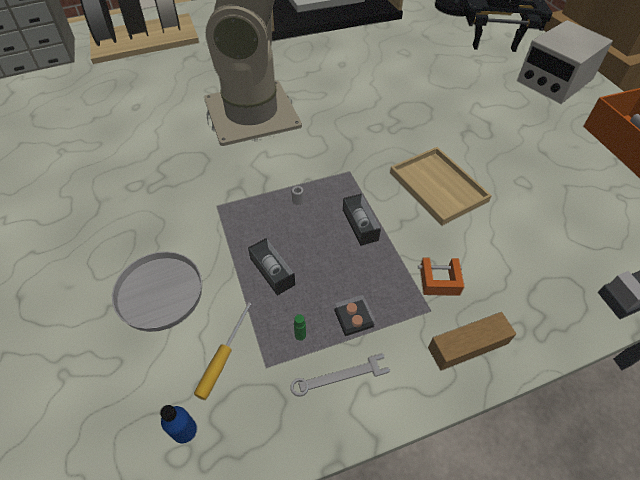

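View pics/side0.png

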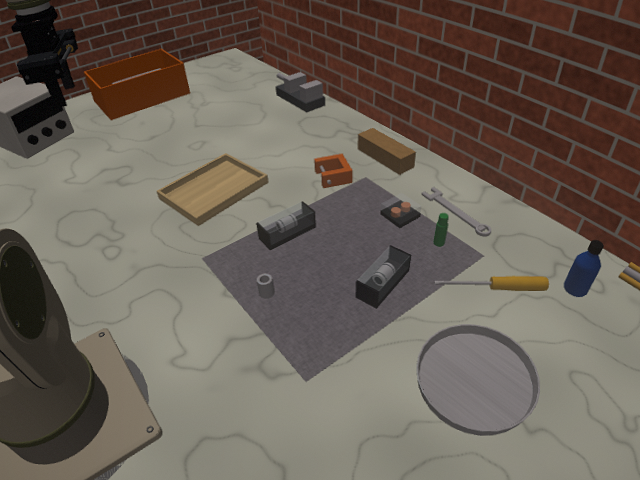

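View pics/wrist0.png

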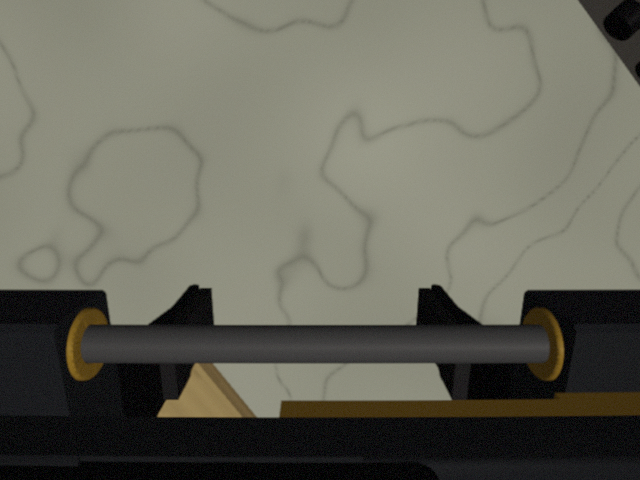

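```bash
cat > h.py <<'E'
import numpy as np, cv2
from scipy.optimize import minimize
def proj(c,P):
    E=c['extrinsics'];p=np.atleast_2d(P)@E[:3,:3].T+E[:3,3]
    return cv2.projectPoints((p*[1,-1,-1]).reshape(-1,1,3),np.zeros(3),np.zeros(3),c['intrinsics'],np.array(c['dist']))[0].reshape(-1,2)
def ray(c,uv):
    n=cv2.undistortPoints(np.array(uv,float).reshape(-1,1,2),c['intrinsics'],np.array(c['dist'])).reshape(2)
    d=np.array([n[0],-n[1],-1]);E=c['extrinsics'];R=E[:3,:3]
    return -R.T@E[:3,3],R.T@d
def onz(c,uv,z):
    o,d=ray(c,uv);return o+d*(z-o[2])/d[2]
def solid(x,y,yaw,z0,z1,lx,ly,disc=False):
    if disc:
        t=np.linspace(0,6.28,60);q=np.c_[np.cos(t),np.sin(t)]*lx/2
    else: q=np.array([[1,1],[1,-1],[-1,-1],[-1,1]])*[lx/2,ly/2]
    c,s=np.cos(yaw),np.sin(yaw);q=q@np.array([[c,s],[-s,c]])+[x,y]
    return np.r_[np.c_[q,0*q[:,0]+z0],np.c_[q,0*q[:,0]+z1]]
def mask(c,P):
    m=np.zeros((480,640),np.uint8);h=cv2.convexHull(np.float32(proj(c,P)))
    cv2.fillConvexPoly(m,np.int32(np.round(h*16)),1,shift=4);return m>0
def fit(cams,regs,x0,z0,z1,lx,ly,disc=False):
    def cost(v):
        r=0
        for c,g in zip(cams,regs):
            m=mask(c,solid(v[0],v[1],v[2],z0,z1,lx,ly,disc));r+=1-(m&g).sum()/max(1,(m|g).sum())
        return r
    best=None
    for yaw in ([0] if disc else np.arange(0,3.14,.26)):
        s=np.array([[x0[0],x0[1],yaw],[x0[0]+.02,x0[1],yaw],[x0[0],x0[1]+.02,yaw],[x0[0],x0[1],yaw+.2]])
        r=minimize(cost,s[0],method='Nelder-Mead',options=dict(initial_simplex=s,xatol=2e-4,fatol=1e-4))
        if best is None or r.fun<best.fun: best=r
    return best.x,best.fun
E
python3 - <<'E'
from plant import bot
from h import *
C={};O={}
for c in ['scene','side']:
    bot.read_camera(c);C[c]=bot.get_calibration(c)
    for l in ['box_a','tray','dish']:
        O[c,l]=bot.outline_of(l,c)
        for d in O[c,l]: print(c,l,round(d['conf'],2),np.round(d['uv']),d['region'].sum(),onz(C[c],d['uv'],.02).round(3))
import pickle;pickle.dump((C,O),open('o.pkl','wb'))
print(bot.observe()['time_s'])
E
```

```text
scene box_a 0.74 [361. 218.] 1178 [0.489 0.125 0.02 ]
scene box_a 0.66 [273. 262.] 1376 [ 0.534 -0.094  0.02 ]
scene tray 0.74 [443. 187.] 4343 [0.465 0.35  0.02 ]
scene dish 0.73 [157. 291.] 5545 [ 0.523 -0.332  0.02 ]
side box_a 0.86 [382. 276.] 1961 [ 0.542 -0.097  0.02 ]
side box_a 0.59 [286. 224.] 1728 [0.493 0.129 0.02 ]
side tray 0.6 [211. 188.] 4339 [0.433 0.34  0.02 ]
side dish 0.68 [475. 380.] 10779 [ 0.505 -0.334  0.02 ]
0.55
```

```bash
python3 - <<'E'
from h import *
import pickle
C,O=pickle.load(open('o.pkl','rb'))
c=[C['scene'],C['side']];
R={}
def go(n,l,i,j,x0,*a,**k):
    regs=[O['scene',l][i]['region'],O['side',l][j]['region']]
    v,f=fit(c,regs,x0,*a,**k);R[n]=v;print(n,v.round(4),np.degrees(v[2]).round(1),'cost',round(f,3))
    for cc,g in zip(c,regs):
        w,f=fit([cc],[g],x0,*a,**k);print('   single',w.round(4),round(f,3))
go('P','box_a',0,1,(.489,.125),0,.042,.11,.044)
go('Q','box_a',1,0,(.534,-.094),0,.042,.11,.044)
go('tray','tray',0,0,(.45,.345),0,.022,.2,.15)
go('dish','dish',0,0,(.515,-.333),0,.022,.18,.18,disc=True)
for n in ['scene','side']:
    im=cv2.imread(f'pics/{n}0.png')
    for k,a in dict(P=(0,.042,.11,.044),Q=(0,.042,.11,.044),tray=(0,.022,.2,.15),dish=(0,.022,.18,.18,True)).items():
        p=proj(C[n],solid(*R[k],*a))
        for q in np.split(p,2): cv2.polylines(im,[np.int32(q.round())],True,(0,0,255) if k!='Q' else (255,0,0))
    cv2.imwrite(f'pics/{n}_fit.png',im)
E
```

```text
P [ 0.4885  0.1238 -0.0195] -1.1 cost 0.142
   single [0.4888 0.1237 3.0943] 0.08
   single [0.4905 0.1257 3.1466] 0.045
Q [ 0.5418 -0.099   0.262 ] 15.0 cost 0.133
   single [ 0.5416 -0.1001  0.2193] 0.063
   single [ 0.5431 -0.0976  0.2552] 0.052
tray [0.444  0.3548 0.186 ] 10.7 cost 0.054
   single [0.4441 0.3537 0.1815] 0.023
   single [0.4437 0.3552 0.1829] 0.027
dish [ 0.5151 -0.3296  0.0934] 5.4 cost 0.13
   single [ 0.5095 -0.3329  0.0731] 0.069
   single [ 0.519  -0.3282  0.1362] 0.043
```

```bash
python3 - <<'E'
import cv2,numpy as np
a=cv2.imread('pics/scene_fit.png')[140:340,90:500];b=cv2.imread('pics/side_fit.png')[140:450,140:550]
a=cv2.resize(a,None,fx=1.9,fy=1.9,interpolation=2);b=cv2.resize(b,None,fx=1.9,fy=1.9,interpolation=2)
cv2.imwrite('pics/f1.png',a);cv2.imwrite('pics/f2.png',b)
E
```

```text
(no output)
```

View pics/f1.png

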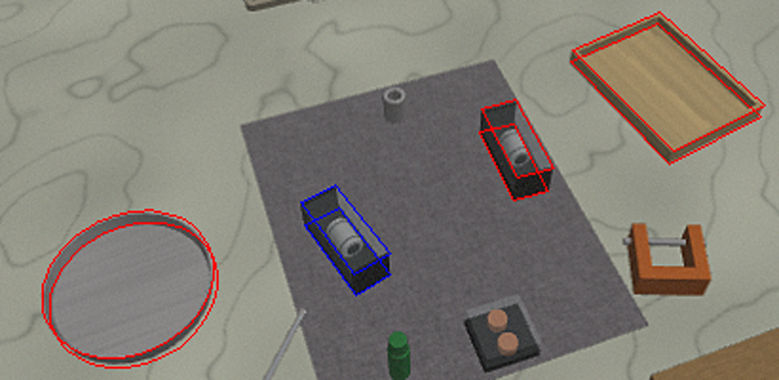

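View pics/f2.png

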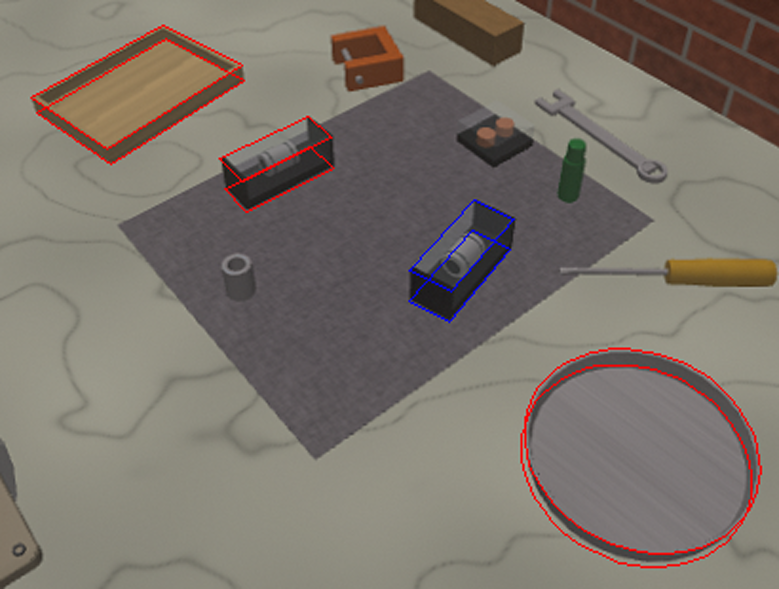

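Emit:
move_arm(motion=[[[0,0,0],-0.93],[[0,0,0],-0.93],[[0,0,0],-0.93],[[0,0,0],-0.93],[[0.25,-0.97,0.62],0],[[0.25,-0.97,0.62],0],[[0.25,-0.97,0.62],0],[[0.25,-0.97,0.62],0],[[0.25,-0.97,0.62],0],[[0.25,-0.97,0.62],0],[[0.25,-0.97,0.62],0],[[0.25,-0.97,0.62],0]], claw=100)

```text
time_s: 1.55
ee_pos: [0.3426, 0.4175, 0.1905]
ee_rot: [0.707, 0.005, 0.707, -0.005]
force: [-0.0, -0.1, -0.5]
gripper_width: 1.001
```

Emit:
move_arm(motion=[[[0.25,-0.97,0.62],0],[[0.25,-0.97,0.62],0],[[0.25,-0.97,0.62],0],[[0.25,-0.97,0.62],0],[[0.25,-0.97,0.62],0],[[0.25,-0.97,0.62],0],[[0.25,-0.97,0.62],0],[[0.25,-0.97,0.62],0],[[0.25,-0.97,0.62],0],[[0.25,-0.97,0.62],0],[[0.25,-0.97,0.62],0],[[0.25,-0.97,0.62],0]])

```text
time_s: 2.55
ee_pos: [0.4884, 0.1828, 0.1305]
ee_rot: [0.707, 0.005, 0.707, -0.005]
force: [1.7, 0.3, 0.0]
gripper_width: 0.999
```

Emit:
move_arm(motion=[[[0.4,-0.7,0.4],0],[[0.4,-0.7,0.4],0],[[0.4,-0.7,0.4],0],[[0.4,-0.7,0.4],0],[[0,0,0],0]])

```text
time_s: 2.97
ee_pos: [0.5196, 0.1238, 0.0973]
ee_rot: [0.707, 0.005, 0.707, -0.007]
force: [0.1, -0.3, 0.3]
gripper_width: 1.002
```

```bash
python3 - <<'E'
from plant import bot
from h import *
im=bot.read_camera('wrist');cv2.imwrite('pics/w1.png',im[:,:,::-1])
im=bot.read_camera('side');cv2.imwrite('pics/s1.png',im[:,:,::-1])
o=bot.observe();print(o['ee_pos'],o['ee_rot'],o['time_s'],bot.get_calibration('wrist')['extrinsics'])
E
```

```text
[0.51904034 0.12707129 0.09843019] [ 0.7069349   0.00507915  0.7072419  -0.00511338] 3.0667 [[ 1.45521299e-02  9.99894021e-01 -4.27547078e-04 -1.33851163e-01]
 [-9.64853313e-01  1.39299503e-02 -2.62419590e-01  4.96968681e-01]
 [-2.62385824e-01  4.23128418e-03  9.64953769e-01 -1.27215074e-01]
 [ 0.00000000e+00  0.00000000e+00  0.00000000e+00  1.00000000e+00]]
```

View pics/w1.png

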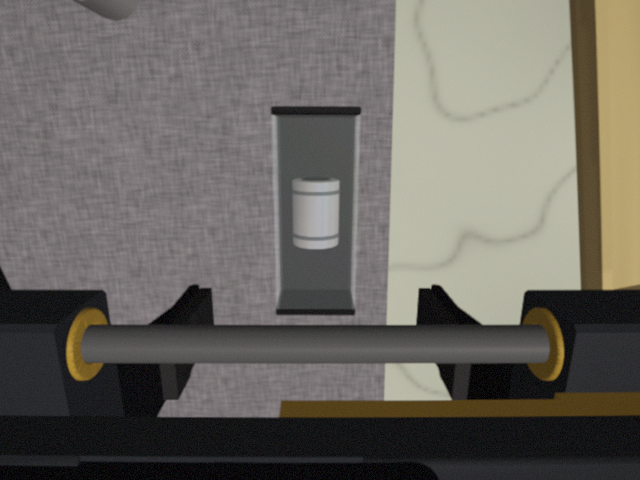

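View pics/s1.png

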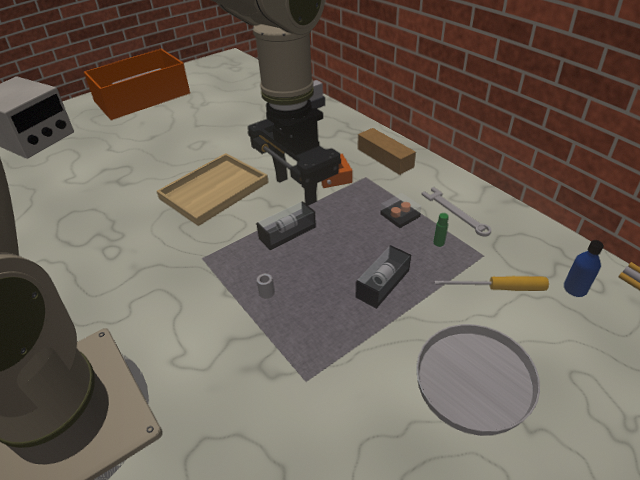

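```bash
python3 - <<'E'
from plant import bot
from h import *
c=bot.get_calibration('wrist')
for uv in [(272,108),(360,108),(277,312),(355,312),(272,112)]:
    print(uv,onz(c,uv,.042).round(4),onz(c,uv,0).round(4))
E
```

```text
(272, 108) [0.4352 0.1067 0.042 ] [0.4326 0.1026 0.    ]
(360, 108) [0.4358 0.1497 0.042 ] [0.4334 0.1541 0.    ]
(277, 312) [0.543 0.105 0.042] [0.5619 0.1006 0.    ]
(355, 312) [0.5437 0.1484 0.042 ] [0.5627 0.1526 0.    ]
(272, 112) [0.4371 0.1066 0.042 ] [0.4349 0.1025 0.    ]
```

Emit:
move_arm(motion=[[[0.8,0,0.1],0],[[0.8,0,0.1],0],[[0.8,0,0],0],[[0.8,0,0],0],[[0.8,0,0],0],[[0,0,0],0],[[0,0,0],0]])

```text
time_s: 3.65
ee_pos: [0.5225, 0.1282, 0.0187]
ee_rot: [0.707, 0.004, 0.707, -0.004]
force: [0.3, -0.1, 0.2]
gripper_width: 1.001
```

Emit:
move_arm(motion=[[[0,0,0],0],[[0,0,0],0],[[0,0,0],0],[[0,0,0],0],[[0,0,0],0],[[0,0,0],0],[[0,0,0],0],[[0,0,0],0]], claw=0, squeeze=6)

```text
time_s: 4.32
ee_pos: [0.5233, 0.1269, 0.0187]
ee_rot: [0.707, 0.005, 0.707, -0.005]
force: [0.6, -2.7, 0.8]
gripper_width: 0.512
```

Emit:
move_arm(motion=[[[-0.3,0,0],0],[[-0.4,0,0],0],[[-0.4,0,0],0],[[-0.4,0,0],0],[[-0.4,0,0],0],[[-0.4,0,0],0],[[-0.2,0,0],0],[[0,0,0],0]])

```text
time_s: 4.98
ee_pos: [0.524, 0.1276, 0.07]
ee_rot: [0.708, 0.005, 0.706, -0.004]
force: [2.7, -0.3, 3.6]
gripper_width: 0.507
```

```bash
cat > pic.py <<'E'
import sys
from plant import bot
from h import *
n=sys.argv[1];a=[]
k=bot.get_calibration
p=bot.observe()['ee_pos']
for c in ['scene','side']:
    im=bot.read_camera(c)[:,:,::-1];q=proj(k(c),p)[0].astype(int)
    x=np.clip(q[0]-80,0,480);y=np.clip(q[1]-100,0,280)
    a.append(cv2.resize(im[y:y+200,x:x+160],(400,500),interpolation=2));print(c,x,y)
cv2.imwrite(f'pics/{n}.png',np.hstack(a))
o=bot.observe();print(o['time_s'],o['ee_pos'].round(4),o['force'].round(2),o['ft_torque'].round(3))
E
python3 pic.py t1
```

```text
scene 290 114
side 217 97
5.0833 [0.5244 0.1275 0.0696] [ 4.28 -0.45  4.44] [ 0.005 -0.696 -0.011]
```

View pics/t1.png

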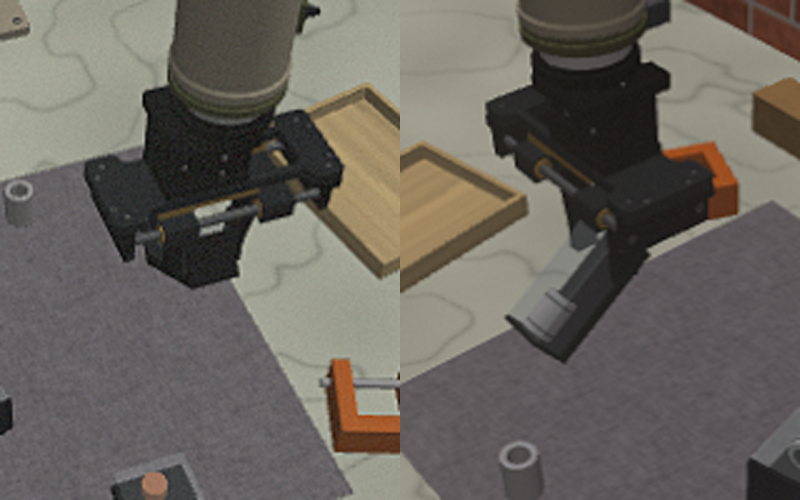

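Emit:
move_arm(motion=[[[0,0,0],0],[[0,0,0],0],[[-0.3,0,0],0],[[-0.7,0,0],0],[[-0.8,0,0],0],[[-0.8,0,0],0],[[-0.8,0,0],0],[[-0.4,0,0],0],[[0,0,0],0],[[0,0,0],0]], squeeze=45)

```text
time_s: 5.92
ee_pos: [0.5226, 0.1272, 0.1439]
ee_rot: [0.707, 0.005, 0.707, -0.005]
force: [-0.7, 0.3, -3.5]
gripper_width: 0.505
```

```bash
python3 pic.py t2
```

```text
scene 294 89
side 214 66
6.0167 [0.5223 0.1271 0.1432] [-0.08 -0.   -3.78] [ 0.063 -0.14   0.048]
```

View pics/t2.png

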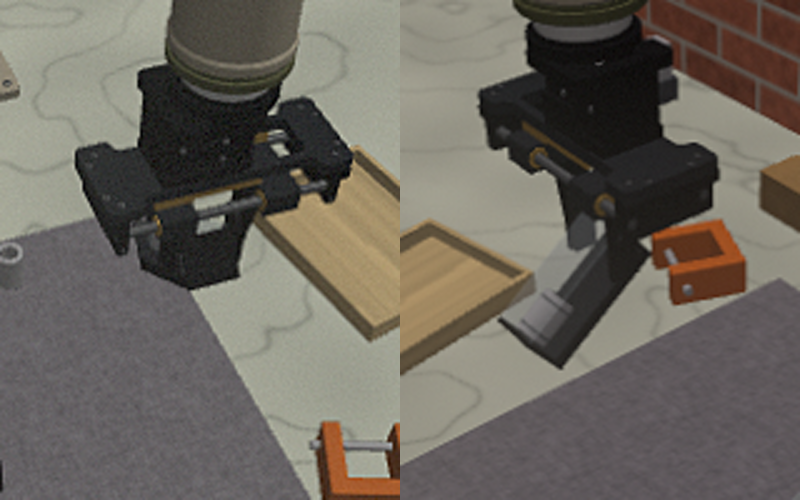

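```bash
cat > ov.py <<'E'
# overlay box tilted: args name, theta deg, grip offset s (m along box x), yaw deg, low dir
import sys
from plant import bot
from h import *
n,th,s,yaw=sys.argv[1],np.radians(float(sys.argv[2])),float(sys.argv[3]),np.radians(float(sys.argv[4]))
p=bot.observe()['ee_pos']+[0,0,.011]
k=bot.get_calibration('side');im=np.ascontiguousarray(bot.read_camera('side')[:,:,::-1])
q=proj(k,p)[0];x=int(np.clip(q[0]-80,0,480));y=int(np.clip(q[1]-70,0,280))
im=cv2.resize(im[y:y+200,x:x+160],(640,800),interpolation=2);raw=im.copy()
def T(P):
    P=np.array(P,float)-[s,0,.028]
    sg=np.sign(s);c,d=np.cos(th),np.sin(th)
    P=np.c_[P[:,0]*c-sg*P[:,2]*d,P[:,1],sg*P[:,0]*d+P[:,2]*c]
    c,d=np.cos(yaw),np.sin(yaw);P=np.c_[P[:,0]*c-P[:,1]*d,P[:,0]*d+P[:,1]*c,P[:,2]]
    return ((proj(k,P+p)-[x,y])*4).round().astype(int)
B=solid(0,0,0,0,.042,.11,.044)
for z in np.split(T(B),2): cv2.polylines(im,[z],True,(0,0,255))
for b,col in ((0,(0,255,0)),(-.031*np.sign(s),(255,255,0))):
    t=np.linspace(0,6.28,40)
    for e in (-.018,.018): cv2.polylines(im,[T(np.c_[0*t+b+e,.013*np.cos(t),.019+.013*np.sin(t)])],True,col)
cv2.imwrite(f'pics/{n}.png',cv2.resize(np.hstack([raw,im])[150:550],(800,250)) if 0 else cv2.resize(np.hstack([raw[100:700],im[100:700]]),(800,375)))
E
python3 ov.py o1 38 .033 -0.8
```

```text
(no output)
```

View pics/o1.png

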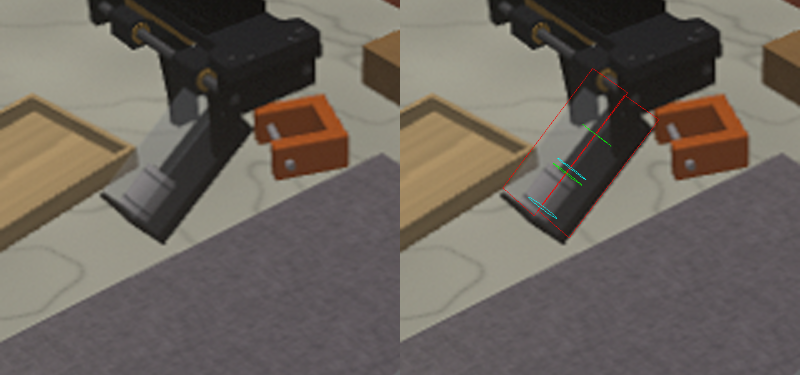

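Emit:
move_arm(motion=[[[0,-0.4,0],0],[[0,-0.8,0.1],0],[[0,-1,0.1],0],[[0,-1,0.1],0],[[0,-1,0.1],0],[[0,-1,0.1],0],[[0,-1,0.1],0],[[0,-1,0.1],0],[[0,-1,0.1],0],[[0,-1,0.1],0],[[0,-1,0.1],0],[[0,-1,0.1],0]])

```text
time_s: 7.07
ee_pos: [0.5416, -0.0986, 0.144]
ee_rot: [0.707, 0.005, 0.707, -0.005]
force: [0.7, 0.4, -3.7]
gripper_width: 0.497
```

Emit:
move_arm(motion=[[[0,-1,0.1],0],[[0,-1,0.1],0],[[0,-1,0.1],0],[[0,-1,0.1],0],[[0,-1,0],0],[[0,-1,0],0],[[0,-1,0],0],[[0,-1,0],0],[[0,-1,0],0],[[0,-1,0],0],[[0,-0.8,0],0],[[0,-0.4,0],0]])

```text
time_s: 8.07
ee_pos: [0.5456, -0.324, 0.1439]
ee_rot: [0.707, 0.005, 0.708, -0.006]
force: [-0.7, -0.3, -3.7]
gripper_width: 0.503
```

```bash
python3 pic.py t3; python3 ov.py o2 38 .033 -0.8
```

```text
scene 62 163
side 427 206
8.1667 [ 0.546  -0.3229  0.1439] [-0.32  0.19 -3.43] [ 0.039 -0.102 -0.024]
```

View pics/t3.png

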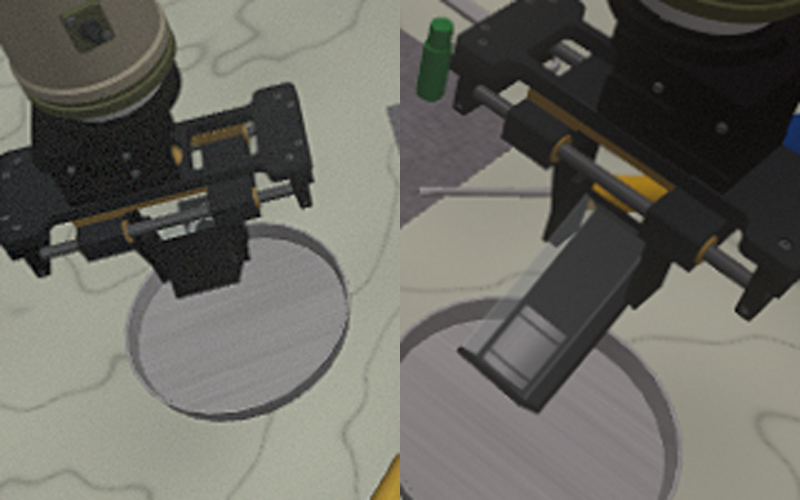

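View pics/o2.png

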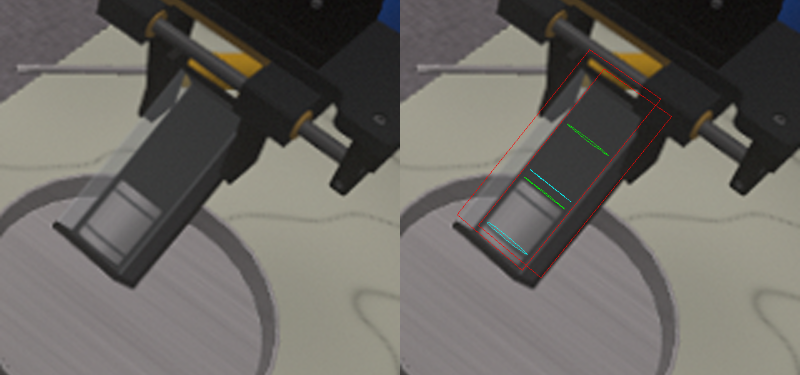

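Emit:
move_arm(motion=[[[0.5,-0.2,0.05],0],[[0.7,-0.15,0.03],0],[[0.6,0,0],0],[[0.5,0,0],0],[[0.4,0,0],0],[[0.3,0,0],0],[[0.2,0,0],0],[[0,0,0],0]])

```text
time_s: 8.88
ee_pos: [0.5484, -0.3277, 0.0796]
ee_rot: [0.707, 0.005, 0.707, -0.004]
force: [-0.0, 0.3, -2.8]
gripper_width: 0.504
```

```bash
python3 pic.py t4
```

```text
scene 71 184
side 419 236
8.9833 [ 0.5489 -0.3282  0.0808] [-0.25  1.08 -3.52] [ 0.069 -0.154  0.003]
```

View pics/t4.png

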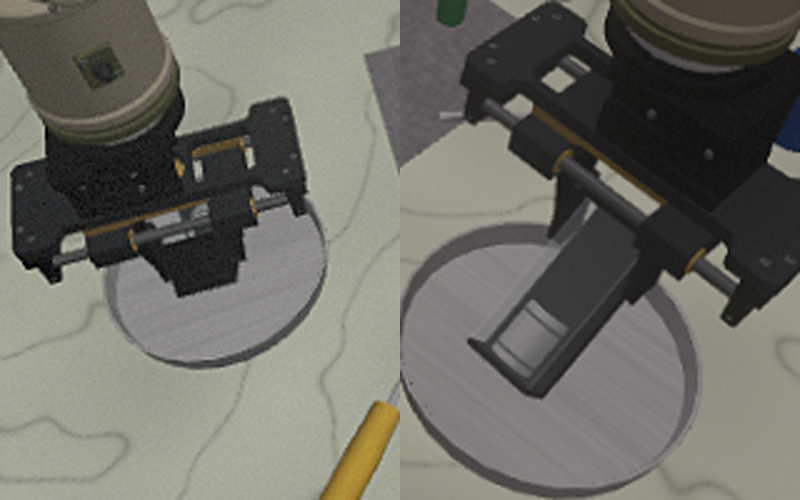

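Emit:
move_arm(motion=[[[0.15,0,0],0],[[0.15,0,0],0],[[0.15,0,0],0],[[0,0,0],0]])

```text
time_s: 9.32
ee_pos: [0.5507, -0.3284, 0.0732]
ee_rot: [0.709, 0.004, 0.706, -0.005]
force: [1.9, 0.3, 8.3]
gripper_width: 0.508
```

Emit:
move_arm(motion=[[[0,0,0],0],[[0,0,0],0],[[0.25,0,0],0],[[0.25,0,0],0],[[0.25,0,0],0],[[0.25,0,0],0],[[0.25,0,0],0],[[0.25,0,0],0],[[0,0,0],0]], squeeze=7)

```text
time_s: 10.07
ee_pos: [0.5478, -0.3278, 0.0401]
ee_rot: [0.706, 0.005, 0.708, -0.004]
force: [1.3, 0.6, -1.2]
gripper_width: 0.505
```

```bash
python3 pic.py t5
```

```text
scene 77 195
side 412 252
10.1667 [ 0.5475 -0.3279  0.0406] [ 0.07  0.26 -1.34] [ 0.12  -0.106 -0.047]
```

View pics/t5.png

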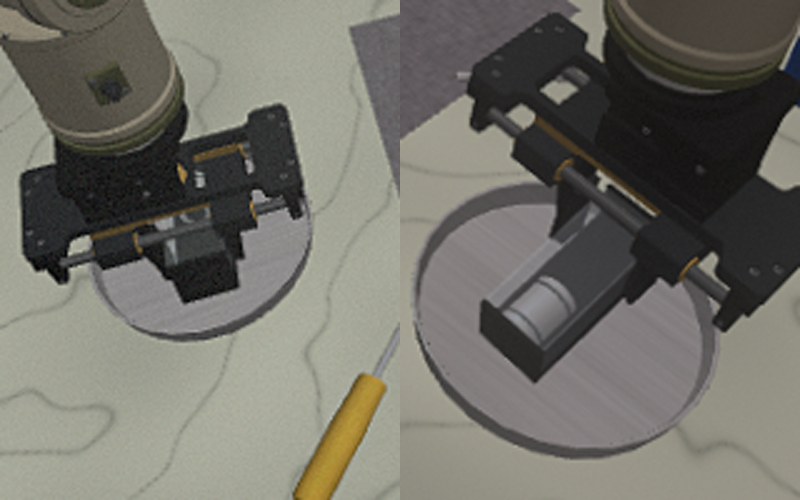

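Emit:
move_arm(motion=[[[0.2,0,0],0],[[0.2,0,0],0],[[0.2,0,0],0],[[0.1,0,0],0],[[0.1,0,0],0],[[0.05,0,0],0],[[0,0,0],0],[[0,0,0],0]], squeeze=5)

```text
time_s: 10.83
ee_pos: [0.5486, -0.328, 0.0246]
ee_rot: [0.707, 0.005, 0.707, -0.005]
force: [0.3, 1.4, 3.1]
gripper_width: 0.506
```

```bash
python3 pic.py t6
```

```text
scene 79 199
side 411 258
10.9333 [ 0.5486 -0.328   0.0246] [0.59 1.55 2.48] [ 0.357 -0.012  0.028]
```

View pics/t6.png

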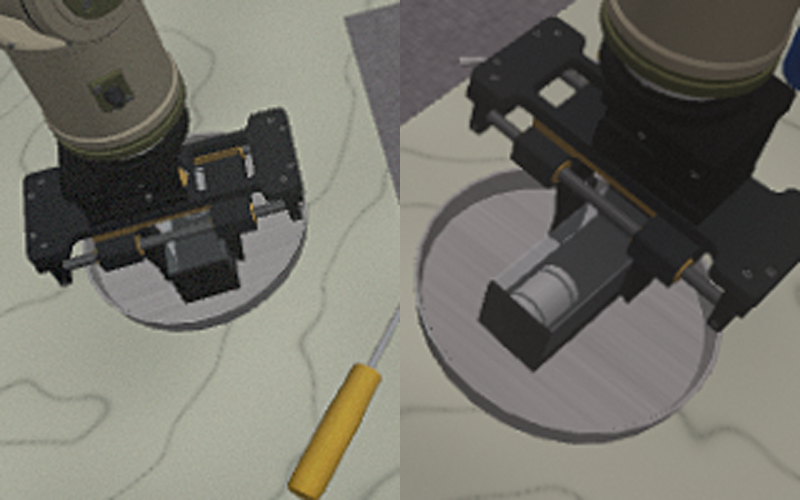

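Emit:
move_arm(motion=[[[0,0,0],0],[[0,0,0],0],[[0,0,0],0],[[0,0,0],0],[[-0.5,0,0],0],[[-1,0,0],0],[[-1,0,0],0],[[-1,0,0],0],[[-1,0,0],0],[[-1,0,0],0]], claw=80)

```text
time_s: 11.77
ee_pos: [0.5485, -0.3282, 0.1363]
ee_rot: [0.707, 0.005, 0.707, -0.005]
force: [-0.2, -0.2, -0.2]
gripper_width: 0.797
```

```bash
python3 pic.py t7; python3 - <<'E'
from plant import bot
from h import *
im=bot.read_camera('wrist');cv2.imwrite('pics/w7.png',im[:,:,::-1])
E
```

```text
scene 62 167
side 429 210
11.8667 [ 0.5502 -0.3294  0.1389] [-0.    0.51  0.69] [0.008 0.028 0.02 ]
```

View pics/t7.png

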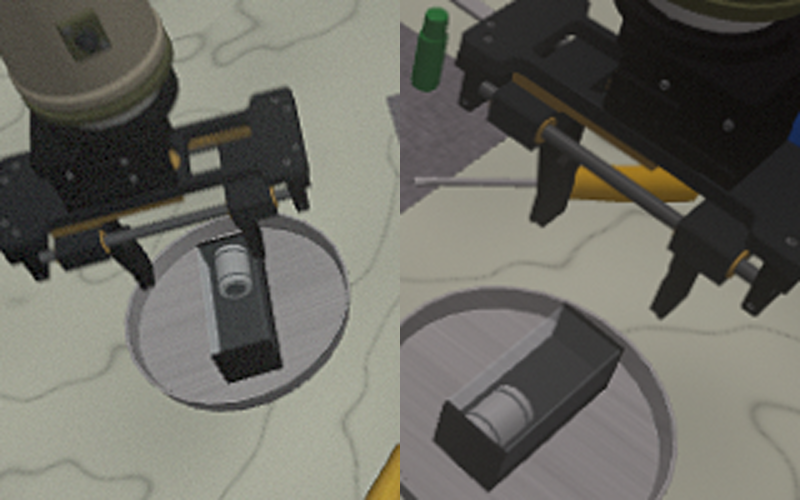

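View pics/w7.png

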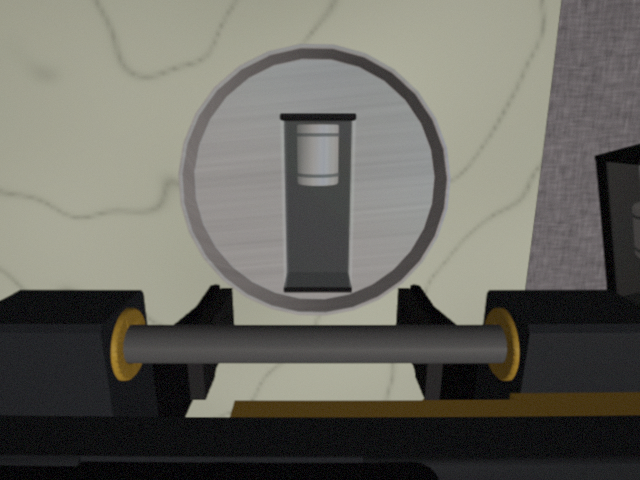

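Emit:
move_arm(motion=[[[0,0,0],-0.8],[[0,0,0],-0.8],[[0,0,0],-0.8],[[0,1,0.2],0],[[0,1,0.2],0],[[0,1,0.2],0],[[0,1,0.2],0],[[0,1,0.2],0],[[0,1,0.2],0],[[0,1,0.2],0],[[0,1,0.2],0],[[0,1,0.2],0]], claw=100)

```text
time_s: 12.92
ee_pos: [0.5405, -0.1436, 0.1339]
ee_rot: [0.702, -0.084, 0.703, 0.084]
force: [-0.8, 0.0, 0.1]
gripper_width: 0.997
```

```bash
python3 - <<'E'
from plant import bot
from h import *
o=bot.observe();k=bot.get_calibration('wrist');print(o['ee_pos'],o['time_s'])
im=bot.read_camera('wrist');cv2.imwrite('pics/w8.png',im[:,:,::-1])
d=bot.outline_of('box_b','wrist')
for q in d:
    print(q['conf'],q['uv'],q['region'].sum())
E
```

```text
[ 0.54048641 -0.14358432  0.13386798] 12.9167
0.92 [383.9, 250.4] 10747
0.86 [39.9, 146.9] 16230
```

View pics/w8.png

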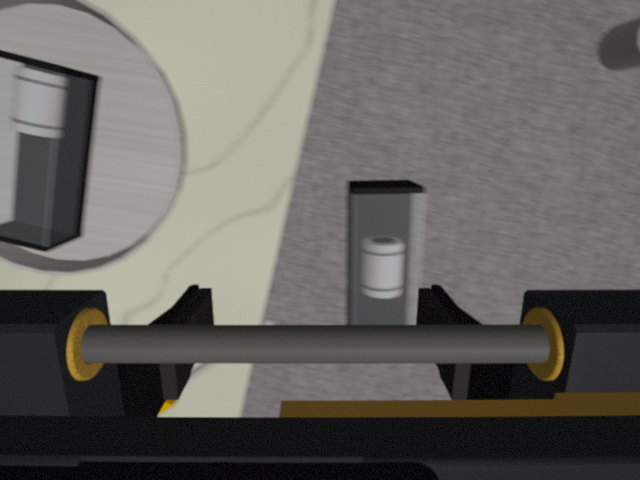

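```bash
python3 - <<'E'
from plant import bot
from h import *
k=bot.get_calibration('wrist')
A=onz(k,(349,182),.042);B=onz(k,(425,187),.042)
print(A,B,np.linalg.norm(A-B))
n=(B-A)[:2];n/=np.linalg.norm(n);ax=np.array([n[1],-n[0]]);print(np.degrees(np.arctan2(ax[1],ax[0])),(A+B)[:2]/2+.055*ax)
print(bot.observe()['ee_pos'])
E
```

```text
[ 0.49372027 -0.13197691  0.042     ] [ 0.48561337 -0.08701549  0.042     ] 0.04568643573538727
10.221059710979741 [ 0.54379399 -0.09973664]
[ 0.54103726 -0.14055702  0.13377838]
```

Emit:
move_arm(motion=[[[0,0.99,0.3],0],[[0.4,0.99,0.3],0],[[0.9,0,0],0],[[0.9,0,0],0],[[0.9,0,0],0],[[0.9,0,0],0],[[0.9,0,0],0],[[0.9,0,0],0],[[0,0,0],0]])

```text
time_s: 13.77
ee_pos: [0.5407, -0.1037, 0.0149]
ee_rot: [0.7, -0.084, 0.704, 0.084]
force: [-1.0, 0.2, -1.3]
gripper_width: 1.0
```

```bash
python3 pic.py t8
```

```text
scene 189 167
side 304 180
13.8667 [ 0.5429 -0.1039  0.0182] [0.34 0.19 0.8 ] [0.006 0.069 0.046]
```

View pics/t8.png

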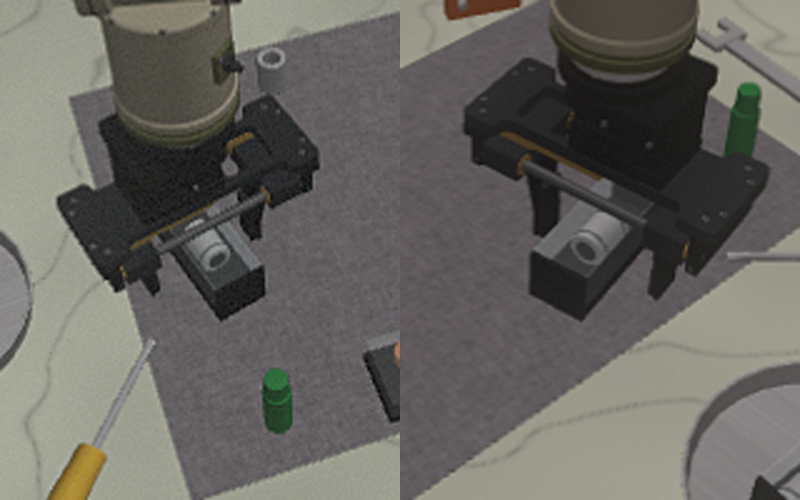

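Emit:
move_arm(motion=[[[0,0,0],0],[[0,0,0],0],[[0,0,0],0],[[0,0,0],0],[[0,0,0],0],[[0,0,0],0],[[0,0,0],0],[[-0.5,0,0],0],[[-0.8,0,0],0],[[-0.8,0,0],0],[[-0.8,0,0],0],[[-0.8,0,0],0]], claw=0, squeeze=30)

```text
time_s: 14.87
ee_pos: [0.543, -0.1037, 0.0935]
ee_rot: [0.702, -0.084, 0.702, 0.084]
force: [-0.2, 0.2, -2.6]
gripper_width: 0.502
```

```bash
python3 pic.py t9
```

```text
scene 186 145
side 307 146
14.9667 [ 0.5449 -0.1039  0.0952] [ 0.39  0.65 -4.19] [ 0.031 -0.     0.037]
```

View pics/t9.png

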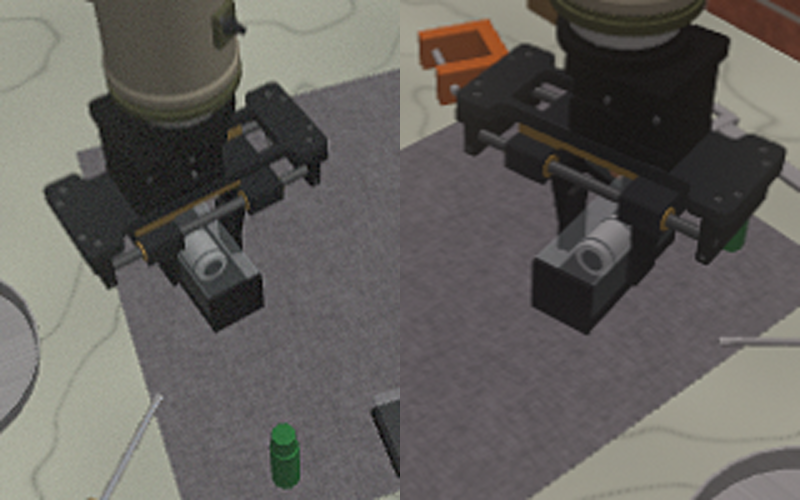

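Emit:
move_arm(motion=[[[-0.2,0.5,0],0],[[-0.2,0.9,0],0],[[-0.2,1,0],0],[[-0.2,1,0],0],[[0,1,0],0],[[0,1,0],0],[[0,1,0],0],[[0,1,0],0],[[0,1,0.1],0],[[0,1,0.1],0],[[0,1,0.1],0],[[0,1,0.1],0]])

```text
time_s: 15.97
ee_pos: [0.496, 0.1214, 0.1074]
ee_rot: [0.701, -0.084, 0.703, 0.084]
force: [0.2, 0.1, -2.9]
gripper_width: 0.501
```

Emit:
move_arm(motion=[[[0,1,0],0],[[0,1,0],0],[[0,1,0],0],[[0,1,0],0],[[0,1,0],0],[[0,1,0],0],[[0,1,0],0],[[0,1,0],0],[[0,1,0],0],[[0,1,0],0.5],[[0,0.9,0],0],[[0,0.5,0],0]])

```text
time_s: 16.97
ee_pos: [0.4429, 0.3443, 0.1073]
ee_rot: [0.703, -0.067, 0.705, 0.066]
force: [-0.7, 0.1, -3.6]
gripper_width: 0.504
```

Emit:
move_arm(motion=[[[0.3,0.3,0],0],[[0.7,0.2,0],0],[[0.8,0,0],0],[[0.8,0,0],0],[[0.6,0,0],0],[[0.4,0,0],0],[[0.2,0,0],0],[[0,0,0],0]])

```text
time_s: 17.63
ee_pos: [0.4431, 0.3512, 0.0317]
ee_rot: [0.704, -0.066, 0.704, 0.065]
force: [-0.6, 0.4, -2.6]
gripper_width: 0.501
```

```bash
python3 pic.py t10
```

```text
scene 360 77
side 131 79
17.7333 [0.4437 0.3519 0.0331] [ 0.6   0.09 -2.23] [ 0.089  0.003 -0.044]
```

View pics/t10.png

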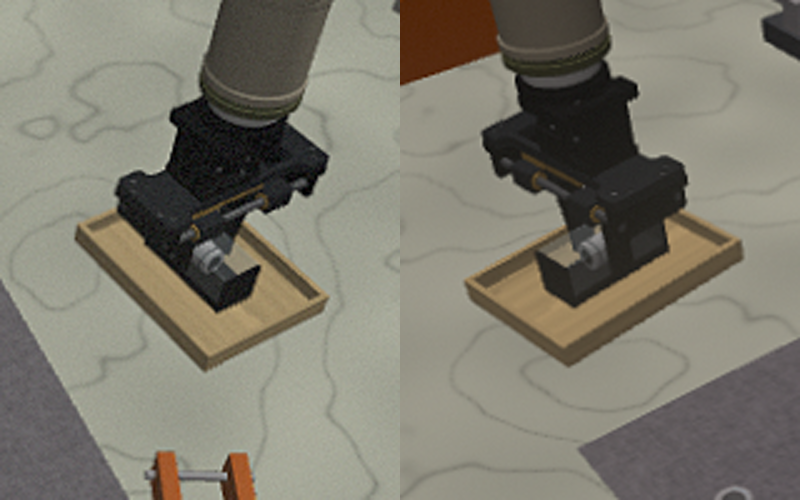

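Well inside the tray. Lower the last ~8 mm until it bears.

Emit:
move_arm(motion=[[[0.1,0,0],0],[[0.1,0,0],0],[[0.1,0,0],0],[[0.1,0,0],0],[[0,0,0],0],[[0,0,0],0]])

```text
time_s: 18.23
ee_pos: [0.4444, 0.3524, 0.0281]
ee_rot: [0.705, -0.065, 0.703, 0.066]
force: [-9.9, -8.2, 30.3]
gripper_width: 0.503
```

Emit:
move_arm(motion=[[[-0.1,0,0],0],[[-0.05,0,0],0],[[0,0,0],0]])

```text
time_s: 18.48
ee_pos: [0.4436, 0.3521, 0.0282]
ee_rot: [0.704, -0.065, 0.704, 0.066]
force: [-2.3, -0.8, 5.7]
gripper_width: 0.507
```

```bash
python3 pic.py t11
```

```text
scene 360 78
side 131 80
18.5833 [0.4436 0.3521 0.0282] [-2.26 -2.55  7.39] [-0.331  0.45   0.042]
```

View pics/t11.png

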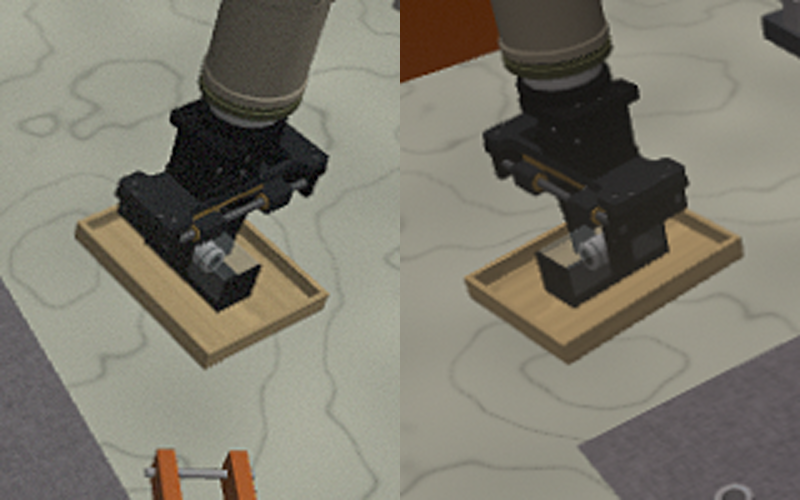

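Emit:
move_arm(motion=[[[0,0,0],0],[[0,0,0],0],[[0,0,0],0],[[0,0,0],0],[[-0.5,0,0],0],[[-1,0,0],0],[[-1,0,0],0],[[-1,0,0],0],[[-1,0,0],0],[[-1,0,0],0],[[-1,0,0],0]], claw=75)

```text
time_s: 19.5
ee_pos: [0.4433, 0.3518, 0.1594]
ee_rot: [0.704, -0.065, 0.704, 0.066]
force: [-0.3, 0.8, -0.8]
gripper_width: 0.75
```

Emit:
move_arm(motion=[[[-1,0,0],0],[[-1,0,0.8],0],[[-1,0,0.8],0],[[-0.5,0,0.8],0],[[0,0,0.8],0],[[0,0,0.8],0],[[0,0,0.5],0],[[0,0,0],0]])

```text
time_s: 20.17
ee_pos: [0.5333, 0.3679, 0.2277]
ee_rot: [0.704, -0.065, 0.704, 0.065]
force: [-0.5, -0.1, -0.4]
gripper_width: 0.749
```

```bash
python3 - <<'E'
from plant import bot
from h import *
C={};G={}
for c in ['scene','side']:
    im=bot.read_camera(c);cv2.imwrite(f'pics/{c}9.png',im[:,:,::-1]);C[c]=bot.get_calibration(c)
    for q in bot.outline_of('box_a',c):
        print(c,round(q['conf'],2),q['uv'],q['region'].sum());G.setdefault((c,q['uv'][0]>320),q['region'])
cs=[C['scene'],C['side']]
try:
  print('dish box',fit(cs,[G['scene',False],G['side',True]],(.515,-.33),.005,.047,.11,.044))
  print('tray box',fit(cs,[G['scene',True],G['side',False]],(.444,.352),.006,.048,.11,.044))
except KeyError as e: print(e)
im=bot.read_camera('wrist');cv2.imwrite('pics/wrist9.png',im[:,:,::-1])
o=bot.observe();print(o['time_s'],o['ee_pos'],o['force'])
E
```

```text
scene 0.92 [155.8, 289.7] 1428
scene 0.71 [440.5, 178.0] 1213
side 0.84 [211.3, 180.0] 1339
side 0.79 [477.3, 366.8] 2813
dish box (array([ 0.52216646, -0.32884229,  0.0070739 ]), np.float64(0.16185045983193402))
tray box (array([0.44427247, 0.35269634, 3.37373572]), np.float64(0.12306413839993957))
20.4167 [0.53104677 0.36857526 0.22791319] [ 0.24849678 -0.60904598 -0.14814318]
```

View pics/side9.png

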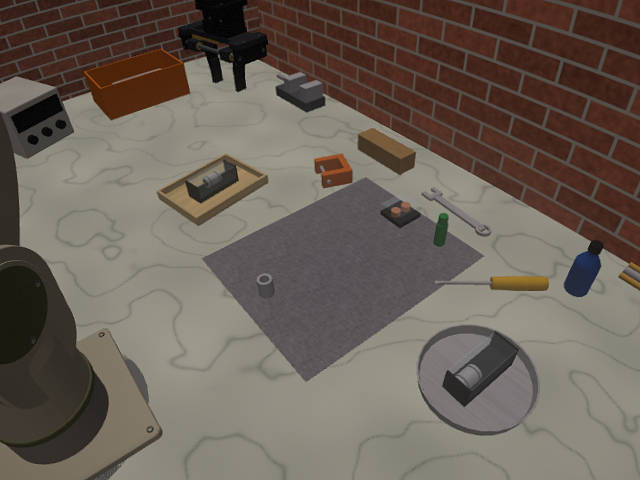

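View pics/scene9.png

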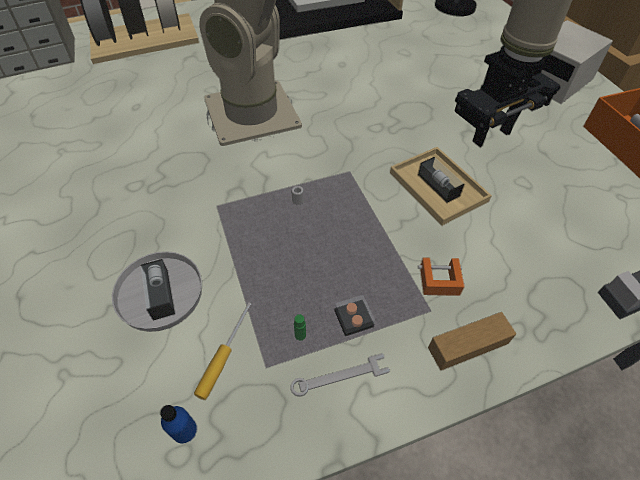

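View pics/wrist9.png

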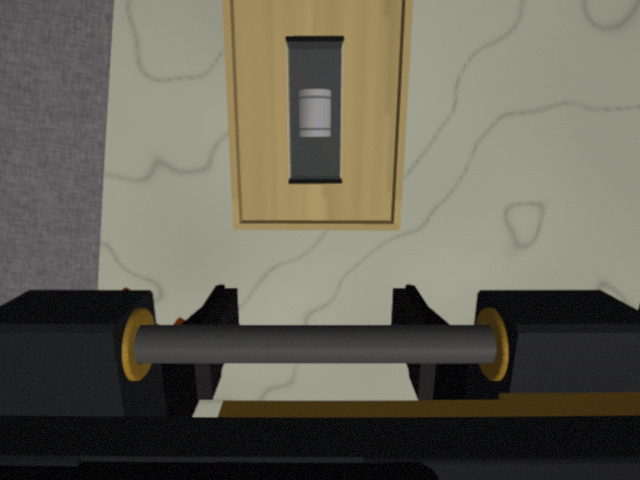

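Both boxes sit flat in the right places. The bearing in the dish box is at one end (side view, about (465,378)), and the bearing in the tray box is at mid-length.

```bash
python3 -c "
from plant import bot
print(bot.close_job())"
```

```text
the job is handed in; nothing more can be done
None
```

The job is handed in, about 20 s into the 69 s allowed; the hand-in reports no verdict. The box with the loose bearing is in the steel dish and the other is in the plywood tray.

**Test:** I gripped the left box (nearer the tray) lightly, 33 mm off its middle, because the tool can only turn about the vertical. It pivoted in the jaws to about 40° as I lifted. I then squeezed harder and held it clear of the table. The side camera showed its bearing slid to the low end, so this is the loose one.

**Loose box:** I lowered its low end onto the dish floor and let it pivot flat in a loosened grip. The last camera fit puts it about 8 mm from the dish centre. It looks flat and lid up, with its bearing still at one end.

**Other box:** I carried it level to the tray and never tipped it. It counts as fixed only because exactly one box is loose. The fit puts it about 2 mm from the tray centre, flat, with its bearing at mid-length.

**Anything that disagreed:**
- **Early contact in the tray:** the tray box touched down about 4 mm higher than I expected, and the wrist force briefly read about 30 N. I eased off before opening the jaws.
- **Tilt drift:** the loose box's tilt shifted slightly in the grip while I carried it.
- **Wrist torque:** I didn't rely on it to judge the bearing, because it was ambiguous.

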